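Set the air valve and hold the sprung blast gate open for a converter blow-out

ROBOT

A 7-joint arm with a two-finger parallel gripper is mounted at the origin on the work surface. World frame = base frame: x ahead of the robot, y to its left, z up, the work surface at z = 0. Lengths are in m, angles in rad, forces in N, time in s.
With the tool pointing down it reaches from about 0.425 to 0.825 m from the base axis. Payload 3.6 kg.
Tool frame: the origin (TCP) lies between the finger pads; the fingertips stand 22 mm ahead of it and the grasp point (between the pads) lies 3 mm ahead of it; z points along the fingers, y is the line along which they close (so a half turn about z gives the same grasp; the last joint's range is limited). The gripper opens to 93 mm and grips with 3 to 60 N. Pads are 15 mm wide; open, the fingers measure 128 mm over their backs; the gripper's body (75 mm by 188 mm) begins 65 mm behind the grasp point.
Start: joints at [-1.373, 0.615, -0.013, 1.423, 0.008, 1.103, -0.04], TCP at [0.145, 0.634, 0.241] pointing down, gripper open.
Joint ranges: [-3.12, 3.12], [-0.3, 2.06], [-1.34, 1.32], [0.26, 2.42], [-1.36, 4.5], [0.01, 1.98], [-2.84, 2.84]. Speed limits (rad/s): [2.79, 2.79, 3.14, 3.14, 3.14, 3.14, 3.14].

INTERFACE

Orientations are given as a unit quaternion [x, y, z, w].
In Python, from cell import r gives the robot as it stands.
- The arm moves only by the tool jog_arm, never from a script. Its argument "deltas" is text: rows parted by semicolons, each of 4 numbers parted by spaces: the shift along the tool's x, y, z in cm, then the turn about the tool's z in degrees. In form: tx ty tz twist; .... A call has 1 to 20 rows; each row is the pose to reach, as a shift and turn from the pose commanded when the call began, along the tool's axes at that moment; what a row does not reach only later rows make up. A row lasts 1/10 s, in which the tool goes at most 50 mm and 8.59 degrees, less where a joint would pass 70% of its speed; a pose out of reach is approached as far as the arm can. A call with a gripper value outside its range is refused whole. "jaw" is the opening, from 0 (shut) to 1 (fully open), set as the call begins (left out, the last holds). The fingers move at their own pace and stop on an object; "grip_force" is the grip in N (left out, the last holds). Time passes only in rows, so rows that repeat a pose let the fingers close. It gives the time, the measured TCP pose, the force, the opening and the grip force at its end, in the units of the state.
- r.state(): the state, without advancing time (a new reading comes with each control period).
- r.read_camera(name): name is "side" or "top" or "wrist"; returns a dict with "image" (480x640x3 uint8, blue, green, red), "depth" (480x640 float32, m along the optical axis (not along the pixel's ray), 0 where there is no reading), "fovy" (degrees; the focal length in pixels is half the picture's height over the tangent of half this angle, whatever the lens; pixels are square), "cx", "cy" (the principal point, pixels), "xyz" and "attitude" of the camera in the world. Camera axes: x right, y down, z forward; pixel columns grow to the right and rows downward; lengths in m; the calibration is good to about 2 mm. A picture is of the moment at which its call begins.
- r.finish_job(): hands the job in; it is judged then, once.
Trained networks look in a picture, given as the dict that the camera call returned (one of the last four; its "shot" number tells which), for a name from the list of things; names that differ only in an ending like _2 or _b are one class to them, and where a whole thing is asked for, a point or a joint stands for the part that bears it (a point fixed in the world has none). Each returns a list of dicts, best first, with "score" (0 to 1); they miss things now and then, are a little off and sometimes report something else, mostly with a low value. They report only what shows in the picture. A call takes as long as a camera call. They do not tell look-alikes from the thing itself.
- r.search_frame(picture, name): "position" ([x, y, z] in m, in the coordinates of the camera as it stood for that picture, good to about 4 mm: the middle of the surface that is visible of it).
- r.masks_of(picture, name): "mask" (480x640 bool, what is visible of it).
- r.place_of(picture, name): "position" ([x, y, z] in m, in the coordinates of the camera as it stood for that picture, good to about 4 mm: a listed point, or the origin of a listed thing).
The state is a dict: "t": time; "q": joint angles; "qvel": joint speeds; "joint_torque": joint torques, N m; "position": TCP position; "eef_rot": TCP orientation; "wrist_force": force on the tool from outside, world axes, zero at the start; "ft_torque": the same for the moment, N m; "gripper_width": finger opening in m; "finger_force": force on a finger pad.
Only numpy, scipy, OpenCV 4.12 (cv2) and the standard library are available. Lean on these libraries where they do the work, as an engineer would, in place of code of your own. Each camera call takes 0.05 s, during which the arm holds its last target. There are 200 camera calls.

TASK

Blow out the converter clamped behind the blast gate: first turn the yellow air valve handle until it lines up with the red line on its dial and let go of it, then pull the blue grip of the sprung gate out until its white pointer stands over the middle of the red mark on the scale bar. The gate springs shut by itself, so finish while still holding the grip there. Leave the ceramic core, the can and the hammer where they are.

Things in the scene. Friction and masses are not known exactly. Their poses are not given: they have to be found in the camera images.
- valve_stand: fixed air valve: grey foot plate 110 x 110 x 10 mm, brass valve body and pipe, on top a white dial 120 mm across whose upper face is 94 mm above the bench. Origin on the bench under the spindle; z up, x along the pipe. Its place and yaw vary
- valve (a joint): angle of the valve handle, 0 to 1.57 rad: 0 = handle along the stand's x axis (closed), growing counter-clockwise seen from above as it opens. It starts nearly closed, turns with about 0.06 N m of friction and stays where it is left
- valve_paddle (a point): yellow flat valve handle, a bar 76 long x 14 thick x 36 mm high standing on edge, centred over the spindle. Origin at its centre, 125 mm above the bench (bar from 107 to 143 mm); its x axis runs along the length, z up. Pinch it across its 14 mm thickness and turn about the vertical
- valve_mark: red line 116 x 7 mm painted across the dial through its centre, under the handle. Origin at the dial centre; its x axis runs along the line. 0.6 to 1.25 rad counter-clockwise from the stand's x axis, differing each time. It does not move during the job
- gate_rig: fixed blast gate: grey base 270 x 150 mm, green housing (118 mm high, front face 80 mm behind the closed grip), steel converter behind it, dark scale bar with white ticks (top 58 mm high) beside the slide on +y. Origin on the bench under the centre of the closed grip; the gate pulls out along this frame's -x, roughly towards the robot; z up. Place and yaw vary
- gate (a joint): how far the gate is pulled out, m: 0 = shut (start), end stop at 0.09. The spring pulls it shut with 4 N at 0, plus 1 N for each 10 mm; friction 0.6 N
- gate_grip (a point): blue cross bar of the gate's grip, 14 thick (along the pull) x 70 long x 26 mm high, on a dark lug; the steel slide below it is 64 mm high. Origin at the bar's centre, 117 mm above the bench; axes as gate_rig (pull along -x, y along the bar). A thin white pointer goes from the lug's foot to +y over the scale bar, in line with the bar (same x as this origin)
- gate_mark: red clip on the scale bar, 14 mm wide along the pull x 30 mm, fixed during the job. Axes as gate_rig; the origin lies on the slide's centre line, 59 mm above the bench, level with the clip's middle along the pull; the clip itself sits 64 mm from there towards +y. It is 30 to 75 mm out (-x) from the closed pointer, differing each time: the pointer is over its middle when gate_grip has the same x
- core: loose off-white ceramic catalyst core, cylinder 80 mm across, 70 mm high, standing; origin at the centre of its underside. Bystander
- can: loose closed can with a blue label, 66 mm across, 100 mm high, standing; origin at the centre of its underside. Bystander
- hammer: loose hammer, 280 mm long, lying flat between the two stations, head away from the robot, under 40 mm high; origin near the middle of its length on the bench. Bystander
Not all that is in view belongs to the job. Leave any green or purple look-alike of the valve_stand alone.

How it is judged:
By the outcome, as a careful person would: the job done as asked, in the order asked, and still so for the second after the job is handed in, while the arm keeps its last pose, push and grip.
It also fails if it takes over 53 s, if anything falls off the work surface, if the arm or the gripper's body presses on something with over 40 N, if the wrist force passes 120 N, or if a joint passes its speed limit or range.

## Working session

There is one attempt and no reset: what is moved stays moved. The work goes in short steps, Python scripts to look and compute and a tool call to move; the robot and the scene stay as the last step left them, time stands still between calls to the robot, and variables do not carry over. Pictures are saved under pics/ and viewed, at most 10 in all, crops included, and the job is handed in when it is done.

Besides the shell and the picture viewer there is one more tool, called after "Request:" in YAML: its name, and indented under it one key for each argument. jog_arm: Moves the arm, as the interface text tells. Its arguments: {"type":"object","properties":{"deltas":{"type":"string"},"jaw":{"type":"number"},"grip_force":{"type":"number"}},"required":["deltas"]}

```bash
mkdir -p pics; ls; cat > h.py <<'E'
import numpy as np, cv2
from scipy.spatial.transform import Rotation as R
from cell import r
def RM(p):
    a=np.array(p["attitude"],float)
    return a if a.shape==(3,3) else R.from_quat(a).as_matrix()
def W(p,c): return RM(p)@np.array(c)+np.array(p["xyz"])
def F(p): return 240/np.tan(np.radians(p["fovy"])/2)
def cloud(p,m):
    v,u=np.nonzero(m&(p["depth"]>0)); d=p["depth"][v,u]; f=F(p)
    return np.c_[(u-p["cx"])/f*d,(v-p["cy"])/f*d,d]@RM(p).T+np.array(p["xyz"])
def pix(p,w):
    c=RM(p).T@(np.array(w)-np.array(p["xyz"])); f=F(p)
    return c[:2]/c[2]*f+[p["cx"],p["cy"]]
E
python3 - <<'E'
from h import *
for n in ("top","side"):
    p=r.read_camera(n); cv2.imwrite(f"pics/{n}0.png",p["image"])
    print(n,p["xyz"],p["attitude"],p["fovy"],p["cx"],p["cy"])
    for k in ("valve_stand","valve_paddle","valve_mark","gate_rig","gate_grip","gate_mark","core","can","hammer"):
        print(k,[(np.round(W(p,d["position"]),3),round(d["score"],2)) for d in r.place_of(p,k)][:3])
print(r.state())
E
```

```text
pics
top [ 4.37807132e-01 -2.03914120e-04  1.47056601e+00] [ 0.71519687 -0.69675188  0.04503283 -0.03165906] 43.83718218438906 319.41074429531795 248.53735883964347
valve_stand [(array([ 0.616,  0.228, -0.003]), 0.88), (array([0.684, 0.405, 0.   ]), 0.76), (array([ 0.426,  0.286, -0.003]), 0.74)]
valve_paddle [(array([0.687, 0.406, 0.129]), 0.79), (array([0.425, 0.289, 0.124]), 0.71), (array([0.785, 0.1  , 0.125]), 0.7)]
valve_mark [(array([0.616, 0.23 , 0.093]), 0.43), (array([ 0.605, -0.229,  0.117]), 0.28)]
gate_rig [(array([ 0.596, -0.233, -0.001]), 0.78)]
gate_grip [(array([ 0.605, -0.232,  0.115]), 0.71)]
gate_mark []
core [(array([ 0.49 , -0.444,  0.003]), 0.97)]
can [(array([ 0.518,  0.445, -0.001]), 0.71)]
hammer [(array([0.615, 0.226, 0.124]), 0.54)]
side [0.45390353 1.03599032 0.89636507] [-0.07072966  0.88986798 -0.44988259  0.02716511] 46.3583046930237 321.116376362289 234.9719021021704
valve_stand [(array([0.619, 0.23 , 0.002]), 0.92), (array([0.784, 0.098, 0.   ]), 0.88), (array([ 0.422,  0.29 , -0.002]), 0.81)]
valve_paddle [(array([0.784, 0.105, 0.127]), 0.85), (arra
[... 427 characters left out ...]
': array([-1.37245755,  0.61494731, -0.01261025,  1.42342646,  0.00809707,
        1.10339055, -0.04039979]), 'qvel': array([ 0.00036436,  0.00016546,  0.00061381, -0.00126172,  0.00016009,
        0.00129872, -0.00018458]), 'joint_torque': array([ 6.25983012e-04, -4.58836412e+01,  2.09030290e-01, -1.66038251e+01,
       -6.10829168e-02,  1.32575585e-02,  4.68285941e-05]), 'position': array([0.14487998, 0.63360856, 0.24060065]), 'eef_rot': array([ 1.12158027e-01,  9.93690381e-01, -5.85850256e-05, -2.76825389e-05]), 'wrist_force': array([0.13943023, 0.28024832, 0.33153631]), 'ft_torque': array([-0.06936152,  0.05154478,  0.01254364]), 'finger_force': 0.0, 'gripper_width': 0.09316471107553174}
```

View pics/top0.png

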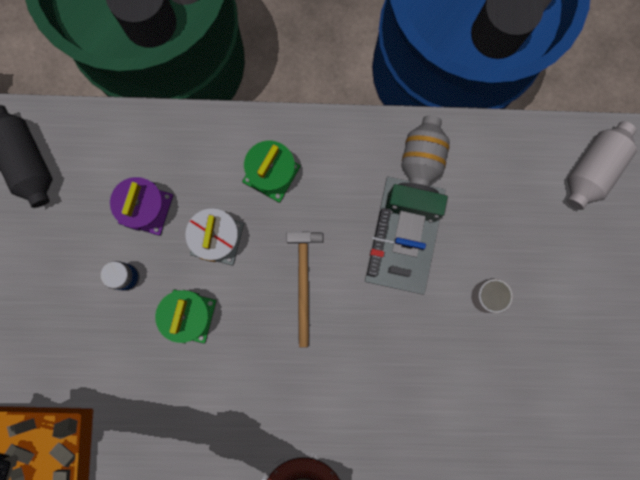

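View pics/side0.png

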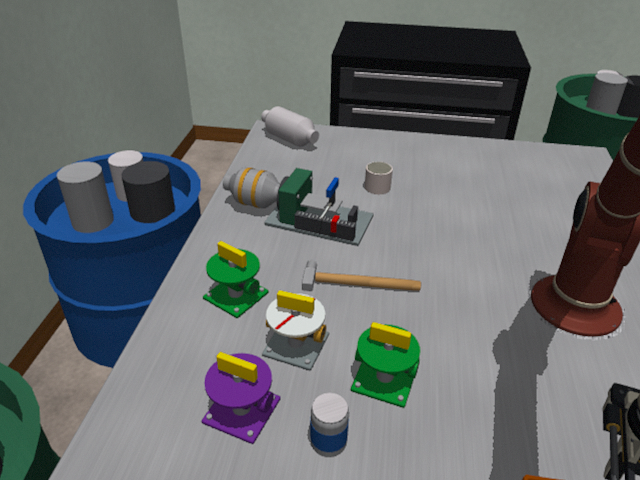

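The top view shows the white dial at (212,235) with its yellow handle and red line, the gate grip at (410,243) with the red clip at (377,253), and the hammer between the two stations. The green and purple stands are decoys.

```bash
cat >> h.py <<'E'
def meas(p,v=(.616,.229),g=(.604,-.231)):
    hsv=cv2.cvtColor(p["image"],cv2.COLOR_BGR2HSV).astype(int); h,s,b=hsv[...,0],hsv[...,1],hsv[...,2]
    ok=(p["depth"]>0); f=F(p)
    uu,vv=np.meshgrid(np.arange(640),np.arange(480)); d=p["depth"]
    P=np.stack([(uu-p["cx"])/f*d,(vv-p["cy"])/f*d,d],-1)@RM(p).T+np.array(p["xyz"])
    nv=np.hypot(P[...,0]-v[0],P[...,1]-v[1])<.068; ng=np.hypot(P[...,0]-g[0],P[...,1]-g[1])<.13
    def line(m,n):
        Q=P[m&ok]
        if len(Q)<8: print(n,len(Q)); return
        q=Q[:,:2]; (c,wh,a)=cv2.minAreaRect((q*1000).astype(np.float32)); 
        c0=q.mean(0); w,V=np.linalg.eigh(np.cov((q-c0).T)); d=V[:,1]; 
        print(n,len(Q),"mean",c0.round(4),"rect",np.round(c,1),np.round(wh,1),"ang",round(np.degrees(np.arctan2(d[1],d[0]))%180,1),"z",np.percentile(Q[:,2],[5,50,95]).round(3))
        return
    Z=P[...,2]; red=((h<8)|(h>172))&(s>130)&(b>60)
    line(nv&(h>20)&(h<35)&(s>130)&(Z>.13),"paddle top")
    line(nv&red&(Z>.08)&(Z<.104),"vmark")
    line(nv&(Z>.085)&(Z<.1)&(s<80),"dial")
    line(nv&(Z>.003)&(Z<.02),"foot")
    line(ng&(h>100)&(h<125)&(s>130)&(Z>.122),"grip top")
    line(ng&red,"clip")
    line(ng&(Z>.1)&(h>45)&(h<90)&(s>60),"housing")
    line(ng&(Z>.04)&(Z<.064)&(b<70),"bar")
    line(ng&(Z>.06)&(Z<.08)&(b>80)&(s<60),"slide/pointer")
E
python3 - <<'E'
from h import *
for n in ("top","side"):
    p=r.read_camera(n); print(n); meas(p)
s=r.state(); print(R.from_quat(s["eef_rot"]).as_matrix().round(3))
E
```

```text
top
paddle top 204 mean [0.614  0.2264] rect [615.2 227. ] [13.2 73.1] ang 172.4 z [0.134 0.142 0.148]
vmark 64 mean [0.6147 0.2259] rect [615.7 227.2] [111.    4.4] ang 58.8 z [0.091 0.095 0.099]
dial 1637 mean [0.6147 0.2266] rect [615.7 227.3] [118.4 118.6] ang 115.8 z [0.089 0.094 0.098]
foot 306 mean [0.5931 0.1934] rect [597.3 211. ] [ 82.6 133.7] ang 146.9 z [0.004 0.009 0.015]
grip top 162 mean [ 0.6025 -0.2296] rect [ 602.7 -229.9] [67.2 12.8] ang 79.0 z [0.126 0.13  0.135]
clip 70 mean [ 0.5855 -0.1613] rect [ 585.7 -161.9] [29.8 13.4] ang 80.4 z [0.062 0.067 0.071]
housing 1078 mean [ 0.704  -0.2479] rect [ 706.5 -249. ] [127.7  50.5] ang 80.4 z [0.113 0.118 0.123]
bar 383 mean [ 0.6277 -0.1857] rect [ 610.5 -208.3] [133.5 192.2] ang 169.2 z [0.044 0.057 0.063]
slide/pointer 875 mean [ 0.6348 -0.2315] rect [ 610.  -204.3] [113.8 159.9] ang 150.1 z [0.061 0.065 0.072]
side
paddle top 295 mean [0.6164 0.2344] rect [615.9 232.9] [14.3 74.7] ang 171.5 z [0.132 0.14  0.144]
vmark 55 mean [0.6337 0.2592] rect [633.8 257.7] [48.6  9.9] ang 58.7 z [0.093 0.095 0.097]
dial 1382 mean [0.613  0.2479] rect [614.6 232.7] [121.3 117.1] ang 8.1 z [0.09  0.094 0.096]
foot 1282 mean [0.6158 0.2534] rect [614.4 246.2] [127.   95.4] ang 1.4 z [0.006 0.01  0.014]
grip top 78 mean [ 0.6034 -0.2206] rect [ 603.3 -224.6] [63.8 13.1] ang 79.3 z [0.124 0.129 0.132]
clip 102 mean [ 0.5874 -0.1529] rect [ 588.4 -195.1] [ 19.4 111.6] ang 93.6 z [0.03  0.057 0.068]
housing 526 mean [ 0.7024 -0.2363] rect [ 706.  -244.7] [133.6  51. ] ang 80.5 z [0.104 0.117 0.12 ]
bar 566 mean [ 0.622  -0.1728] rect [ 614.8 -201.7] [129.  198.7] ang 174.9 z [0.041 0.051 0.061]
slide/pointer 479 mean [ 0.6336 -0.2252] rect [ 611.1 -206.5] [127.5 186.3] ang 142.1 z [0.06  0.064 0.074]
[[-0.975  0.223 -0.   ]
 [ 0.223  0.975 -0.   ]
 [ 0.    -0.    -1.   ]]
```

Request:
jog_arm:
  deltas: "-14 -7 2 -2;-28 -14.5 2 -4;-28 -14.5 2 -4;-42 -22 1 -5;-42 -22 1 -5;-54.9 -28.9 0 -5;-54.9 -28.9 0 -5;-54.9 -28.9 0 -5;-54.9 -28.9 0 -5;-54.9 -28.9 0 -5;-54.9 -28.9 0 -5;-54.9 -28.9 0 -5;-54.9 -28.9 0 -5;-54.9 -28.9 0 -5;-54.9 -28.9 0 -5;-54.9 -28.9 0 -5;-54.9 -28.9 0 -5;-54.9 -28.9 0 -5"
  jaw: 1

```text
t: 2.9
position: [0.6147, 0.2311, 0.2408]
eef_rot: [0.067, 0.998, 0.0, -0.0]
wrist_force: [-1.4, 0.7, -0.2]
gripper_width: 0.0934
finger_force: 0.0
```

```bash
python3 - <<'E'
from h import *
p=r.read_camera("wrist"); cv2.imwrite("pics/w1.png",p["image"]); meas(p)
s=r.state(); print(s["t"],s["q"].round(2),s["position"].round(4),R.from_quat(s["eef_rot"]).as_matrix().round(3))
E
```

```text
paddle top 1990 mean [0.6138 0.2313] rect [603.9 236.8] [56.8 97.5] ang 161.8 z [0.14  0.142 0.308]
vmark 810 mean [0.6179 0.2277] rect [618.5 228.7] [114.8   6.6] ang 58.7 z [0.094 0.095 0.096]
dial 12055 mean [0.6137 0.2297] rect [618.6 228.9] [119.5 119.3] ang 102.8 z [0.092 0.094 0.095]
foot 535 mean [0.5707 0.2339] rect [574.6 238.6] [109.5  22.4] ang 78.5 z [0.007 0.009 0.015]
grip top 0
clip 0
housing 0
bar 0
slide/pointer 0
2.95 [-0.39  0.63 -0.01  1.4   0.    1.11  1.04] [0.6149 0.2307 0.2408] [[-0.991  0.135 -0.   ]
 [ 0.135  0.991  0.   ]
 [ 0.     0.    -1.   ]]
```

Request:
jog_arm:
  deltas: "-0.2 -0.1 4 0;-0.2 -0.1 8 0;-0.2 -0.1 10 0;-0.2 -0.1 11.1 0;-0.2 -0.1 11.1 0;-0.2 -0.1 11.1 0"
  jaw: 1

```text
t: 3.55
position: [0.6183, 0.2288, 0.1309]
eef_rot: [0.069, 0.998, 0.001, 0.001]
wrist_force: [0.2, -0.2, 0.5]
gripper_width: 0.0932
finger_force: 0.0
```

Request:
jog_arm:
  deltas: "0 0 0 0;0 0 0 0;0 0 0 0;0 0 0 0;0 0 0 0;0 0 0 0;0 0 0 0;0 0 0 0;0 0 0 0;0 0 0 0"
  jaw: 0
  grip_force: 25

```text
t: 4.55
position: [0.6176, 0.2292, 0.1297]
eef_rot: [0.069, 0.998, 0.001, 0.0]
wrist_force: [1.9, 4.2, -1.5]
gripper_width: 0.0173
finger_force: 2.3
```

Request:
jog_arm:
  deltas: "0 0 0 0;0 0 0 0;0 0 0 0;0 0 0 -6;0 0 0 -12;0 0 0 -18;0 0 0 -24;0 0 0 -30;0 0 0 -36;0 0 0 -42;0 0 0 -48;0 0 0 -54;0 0 0 -60;0 0 0 -64;0 0 0 -66.6;0 0 0 -66.6;0 0 0 -66.6;0 0 0 -66.6;0 0 0 -66.6"

```text
t: 6.45
position: [0.618, 0.229, 0.1299]
eef_rot: [-0.49, 0.872, 0.0, 0.001]
wrist_force: [2.5, 4.2, 0.3]
gripper_width: 0.014
finger_force: 39.8
```

```bash
python3 - <<'E'
from h import *
s=r.state(); M=R.from_quat(s["eef_rot"]).as_matrix(); print(s["t"],s["q"].round(2),s["position"].round(4),np.degrees(np.arctan2(M[1,1],M[0,1])),s["wrist_force"],s["ft_torque"],s["gripper_width"],s["finger_force"])
E
```

```text
6.45 [-0.2   0.76 -0.33  1.51  0.28  0.92  1.97] [0.618  0.229  0.1299] 148.71328398017172 [2.54498828 4.24353594 0.25653989] [ 0.89867609 -0.3409408   0.00168119] 0.014042136468932202 39.752712193876505
```

Request:
jog_arm:
  deltas: "0 0 0 0;0 0 0 0;0 0 0 0;0 0 0 0;0 0 0 0;0 0 0 0;0 0 0 0;0 0 -3 0;0 0 -7 0;0 0 -11 0;0 0 -12 0;0 0 -12 0;0 0 -12 0;0 0 -12 0;0 0 -12 0"
  jaw: 1

```text
t: 7.95
position: [0.6168, 0.2278, 0.2476]
eef_rot: [-0.49, 0.872, 0.0, -0.002]
wrist_force: [0.0, -0.3, -0.3]
gripper_width: 0.0929
finger_force: 0.0
```

```bash
python3 - <<'E'
from h import *
p=r.read_camera("wrist"); cv2.imwrite("pics/w2.png",p["image"]); meas(p,(.618,.229))
s=r.state(); M=R.from_quat(s["eef_rot"]).as_matrix(); print(s["t"],s["position"],M.round(4),s["gripper_width"])
E
```

```text
paddle top 1755 mean [0.6166 0.2258] rect [600.3 239. ] [74.6 54.7] ang 57.6 z [0.14  0.142 0.143]
vmark 198 mean [0.5943 0.1886] rect [594.3 188.6] [19.9  5.9] ang 58.7 z [0.094 0.095 0.096]
dial 12308 mean [0.6168 0.2258] rect [618.7 228.7] [119.6 119.1] ang 148.2 z [0.092 0.093 0.095]
foot 408 mean [0.5822 0.1889] rect [604.8 183. ] [ 24.8 106.6] ang 161.5 z [0.007 0.009 0.015]
grip top 0
clip 0
housing 0
bar 0
slide/pointer 0
8.0 [0.61695197 0.22791583 0.2479873 ] [[-0.5191 -0.8547 -0.0028]
 [-0.8547  0.5191 -0.0012]
 [ 0.0025  0.0018 -1.    ]] 0.09316561331461606
```

View pics/w2.png

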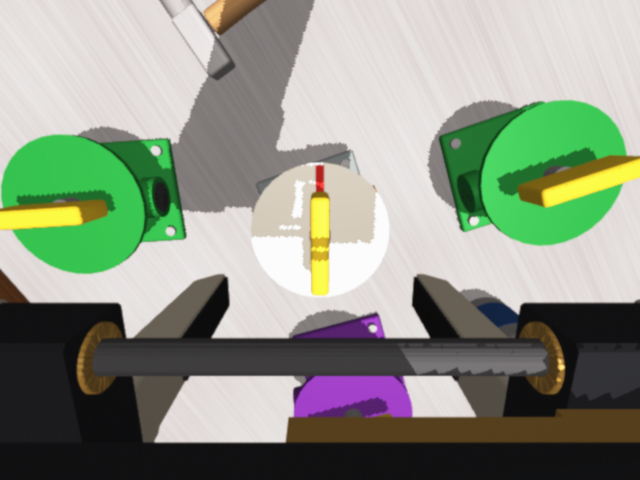

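The handle (320,240) lies along the red line (320,180), so the valve is set and released. Next is the gate.

Request:
jog_arm:
  deltas: "2 -1 0 8;4 -2 0 16;6 -3.5 0 24;8 -4.5 0 32;11 -6.5 0 40;14 -8 0 48;17 -9.5 0 56;20 -11.5 0 64;23 -13 0 72;26 -15 0 80;29 -16.5 0 88;32 -18 0 96;35 -20 0 104;37 -21 0 112;39 -22 0 120;39.8 -22.7 0 128;39.8 -22.7 0 136;39.8 -22.7 0 144;39.8 -22.7 0 151;39.8 -22.7 0 158.3"

```text
t: 10.0
position: [0.6047, -0.2294, 0.2488]
eef_rot: [0.765, 0.644, -0.0, -0.001]
wrist_force: [0.4, 0.2, -0.5]
gripper_width: 0.0927
finger_force: 0.0
```

Request:
jog_arm:
  deltas: "0 0 0 0;0 0 0 0;0 0 0 0;0 0 0 0"

```text
t: 10.4
position: [0.6048, -0.2298, 0.2496]
eef_rot: [0.763, 0.646, 0.0, -0.0]
wrist_force: [-0.1, 0.3, -0.4]
gripper_width: 0.093
finger_force: 0.0
```

```bash
python3 - <<'E'
from h import *
p=r.read_camera("wrist"); cv2.imwrite("pics/w3.png",p["image"]); meas(p)
s=r.state(); M=R.from_quat(s["eef_rot"]).as_matrix(); print(s["t"],s["q"].round(2),s["position"],M.round(4),s["gripper_width"])
for k in ("gate_rig","gate_grip","gate_mark"): print(k,[(np.round(W(p,d["position"]),4),round(d["score"],2)) for d in r.place_of(p,k)][:3])
E
```

```text
paddle top 0
vmark 0
dial 0
foot 0
grip top 1453 mean [ 0.6067 -0.2278] rect [ 606.4 -229.1] [69.1 13.4] ang 78.7 z [0.128 0.129 0.13 ]
clip 544 mean [ 0.5885 -0.1612] rect [ 586.1 -162.3] [33.3 19.8] ang 77.6 z [0.062 0.065 0.067]
housing 7540 mean [ 0.7072 -0.2357] rect [ 693.5 -242.4] [ 85.8 117.3] ang 84.6 z [0.109 0.117 0.119]
bar 758 mean [ 0.6076 -0.2323] rect [ 618.8 -223.4] [125.1 153.9] ang 174.6 z [0.042 0.057 0.062]
slide/pointer 5760 mean [ 0.6412 -0.2322] rect [ 623.  -216.1] [128.4 163.7] ang 154.5 z [0.062 0.064 0.074]
10.45 [ 0.12  0.63  0.38  1.43 -0.24  1.13  0.37] [ 0.60481334 -0.22982685  0.24964306] [[ 1.657e-01  9.862e-01 -0.000e+00]
 [ 9.862e-01 -1.657e-01  1.000e-04]
 [ 1.000e-04 -0.000e+00 -1.000e+00]] 0.09320114180429179
gate_rig [(array([ 6.081e-01, -2.306e-01, -4.000e-04]), 0.64)]
gate_grip [(array([ 0.6071, -0.2337,  0.117 ]), 0.62), (array([ 0.6087, -0.2269, -0.    ]), 0.34)]
gate_mark []
```

View pics/w3.png

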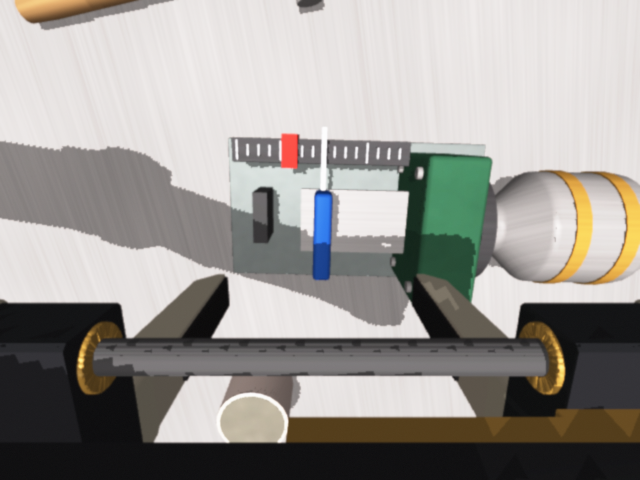

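The grip is at (322,235), the pointer at (324,150) and the red clip at (290,150). The rig is rotated about 1.4° more than my tool yaw.

Request:
jog_arm:
  deltas: "0.1 0.2 4 1.4;0.1 0.2 8 1.4;0.1 0.2 11 1.4;0.1 0.2 12.9 1.4;0.1 0.2 12.9 1.4;0.1 0.2 12.9 1.4;0.1 0.2 12.9 1.4"
  jaw: 0.7

```text
t: 11.3
position: [0.6081, -0.2298, 0.1225]
eef_rot: [0.771, 0.636, 0.001, 0.002]
wrist_force: [-0.7, -0.2, 0.0]
gripper_width: 0.0653
finger_force: 0.0
```

Request:
jog_arm:
  deltas: "0 0 0 0;0 0 0 0;0 0 0 0;0 0 0 0;0 0 0 0;0 0 0 0;0 0 0 0;0 0 0 0;0 0 0 0;0 0 0 0;0 0 0 0;0 0 0 0"
  jaw: 0
  grip_force: 40

```text
t: 12.5
position: [0.6062, -0.2289, 0.1206]
eef_rot: [0.772, 0.636, -0.0, -0.001]
wrist_force: [-3.8, 0.8, 2.8]
gripper_width: 0.0137
finger_force: 40.0
```

```bash
python3 - <<'E'
from h import *
s=r.state(); M=R.from_quat(s["eef_rot"]).as_matrix(); print(s["t"],s["position"],M.round(4),s["gripper_width"],s["finger_force"],s["wrist_force"])
p=r.read_camera("wrist"); meas(p); cv2.imwrite("pics/w4.png",p["image"])
p=r.read_camera("top"); meas(p)
E
```

```text
12.5 [ 0.60622558 -0.22890794  0.12057752] [[ 1.905e-01  9.817e-01 -1.700e-03]
 [ 9.817e-01 -1.905e-01  6.000e-04]
 [ 3.000e-04 -1.800e-03 -1.000e+00]] 0.01374108588148296 40.00055193901062 [-3.78551456  0.80237216  2.77798852]
paddle top 0
vmark 0
dial 0
foot 0
grip top 3695 mean [ 0.6084 -0.2191] rect [ 606.6 -228.7] [68.4 14.7] ang 79.0 z [0.127 0.129 0.13 ]
clip 1441 mean [ 0.5887 -0.1607] rect [ 587.4 -160.9] [29.3 16.2] ang 77.1 z [0.063 0.065 0.066]
housing 22928 mean [ 0.7067 -0.2315] rect [ 701.4 -247.8] [ 85.6 126.2] ang 86.2 z [0.107 0.117 0.118]
bar 2637 mean [ 0.5892 -0.2145] rect [ 618.6 -209.1] [101.1 148.3] ang 8.2 z [0.042 0.057 0.061]
slide/pointer 11223 mean [ 0.6451 -0.225 ] rect [ 633.  -203.1] [106.6 120.1] ang 142.9 z [0.062 0.064 0.075]
paddle top 182 mean [0.6152 0.2262] rect [615.7 227. ] [74.4 12.5] ang 58.5 z [0.139 0.143 0.147]
vmark 18 mean [0.6006 0.2023] rect [616.  227.4] [113.6   3.4] ang 58.9 z [0.09  0.096 0.1  ]
dial 1770 mean [0.6152 0.2271] rect [615.9 226.8] [118.1 118.3] ang 149.7 z [0.089 0.094 0.098]
foot 309 mean [0.5929 0.1939] rect [597.  209.7] [ 80.7 133.6] ang 149.3 z [0.004 0.01  0.016]
grip top 18 mean [ 0.6066 -0.1983] rect [ 604.2 -197.9] [ 6. 19.] ang 148.7 z [0.126 0.13  0.205]
clip 1041 mean [ 0.5712 -0.2024] rect [ 583.  -199.7] [ 88.5 142.9] ang 139.2 z [0.068 0.516 0.55 ]
housing 424 mean [ 0.712  -0.2163] rect [ 709.  -241.9] [ 85.  111.7] ang 104.0 z [0.111 0.118 0.123]
bar 213 mean [ 0.6442 -0.1726] rect [ 626.8 -171. ] [ 68.5 188.4] ang 163.4 z [0.045 0.057 0.062]
slide/pointer 274 mean [ 0.6316 -0.1957] rect [ 615.3 -180.9] [ 64.6 167.1] ang 150.9 z [0.06  0.064 0.078]
```

View pics/w4.png

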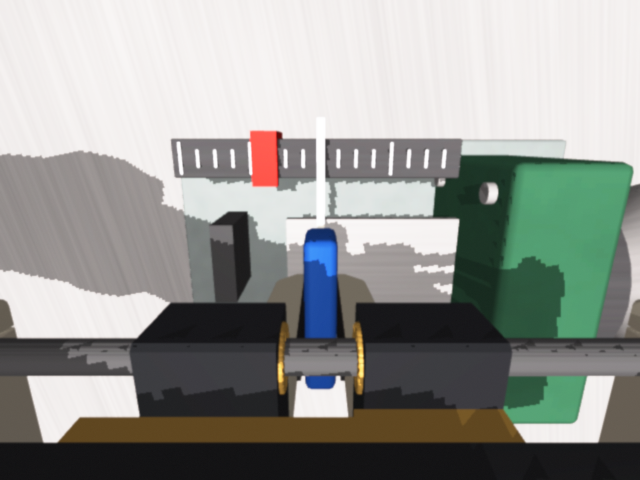

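The grip is held. The pointer is at column 321 and the clip at 264, which is about 31 mm. I'll pull 30 mm and measure again.

Request:
jog_arm:
  deltas: "0 -0.5 0 0;0 -1 0 0;0 -1.5 0 0;0 -2 0 0;0 -2.5 0 0;0 -3 0 0;0 -3 0 0;0 -3 0 0;0 -3 0 0;0 -3 0 0"

```text
t: 13.6
position: [0.5806, -0.224, 0.1206]
eef_rot: [0.771, 0.636, 0.002, 0.003]
wrist_force: [5.9, -1.9, -4.8]
gripper_width: 0.0139
finger_force: 40.0
```

```bash
python3 - <<'E'
from h import *
s=r.state(); print(s["t"],s["position"],s["gripper_width"],s["finger_force"],s["wrist_force"])
p=r.read_camera("wrist"); im=p["image"]; cv2.imwrite("pics/w5.png",cv2.resize(im[90:250,200:440],None,fx=3,fy=3,interpolation=cv2.INTER_NEAREST))
h,S,b=[x.astype(int) for x in cv2.split(cv2.cvtColor(im,cv2.COLOR_BGR2HSV))]
for v in range(105,225,6):
    red=np.nonzero(((h[v]<8)|(h[v]>172))&(S[v]>130)&(b[v]>60))[0]; wh=[u for u in range(300,345) if b[v,u]>215 and S[v,u]<40]
    print(v,(red.min(),red.max()) if len(red) else None,(wh[0],wh[-1],len(wh)) if wh else None, [round(float(p["depth"][v,u]),4) for u in (313,321,330)])
print(F(p),p["cx"],p["xyz"],RM(p).round(4).tolist())
E
```

```text
13.6 [ 0.58059068 -0.22398204  0.12059029] 0.01389195520525015 39.99948799610138 [ 5.8708681  -1.94092141 -4.79324385]
105 None (300, 344, 45) [0.2484, 0.2489, 0.2487]
111 None (300, 344, 45) [0.2502, 0.2498, 0.2498]
117 None (300, 344, 45) [0.2504, 0.1787, 0.2515]
123 None (300, 344, 45) [0.2517, 0.1808, 0.2535]
129 None (300, 344, 45) [0.2526, 0.1804, 0.2526]
135 (np.int64(298), np.int64(314)) (316, 344, 29) [0.1921, 0.1806, 0.2549]
141 (np.int64(297), np.int64(314)) (316, 324, 9) [0.1919, 0.183, 0.1989]
147 (np.int64(298), np.int64(314)) (316, 324, 9) [0.191, 0.1825, 0.1995]
153 (np.int64(298), np.int64(314)) (316, 331, 12) [0.1929, 0.1839, 0.1995]
159 (np.int64(298), np.int64(314)) (316, 331, 11) [0.1938, 0.1835, 0.2008]
165 (np.int64(298), np.int64(314)) (316, 331, 11) [0.1949, 0.1848, 0.2019]
171 (np.int64(298), np.int64(314)) (316, 323, 8) [0.1954, 0.1857, 0.0]
177 (np.int64(298), np.int64(314)) (316, 323, 8) [0.1961, 0.1852, 0.2048]
183 (np.int64(299), np.int64(314)) (316, 344, 15) [0.1986, 0.188, 0.2502]
189 None (300, 344, 31) [0.251, 0.1891, 0.2516]
195 None (300, 344, 38) [0.2544, 0.1885, 0.254]
201 None (300, 344, 39) [0.2547, 0.189, 0.255]
207 None (300, 344, 36) [0.2555, 0.1909, 0.2548]
213 None (300, 340, 34) [0.2556, 0.1912, 0.257]
219 None (300, 344, 43) [0.2048, 0.1922, 0.2045]
353.669587081087 320.327794979552 [ 0.59338012 -0.15367183  0.26397118] [[0.9816, -0.1862, -0.0424], [-0.1908, -0.9471, -0.2581], [0.0079, 0.2614, -0.9652]]
```

View pics/w5.png

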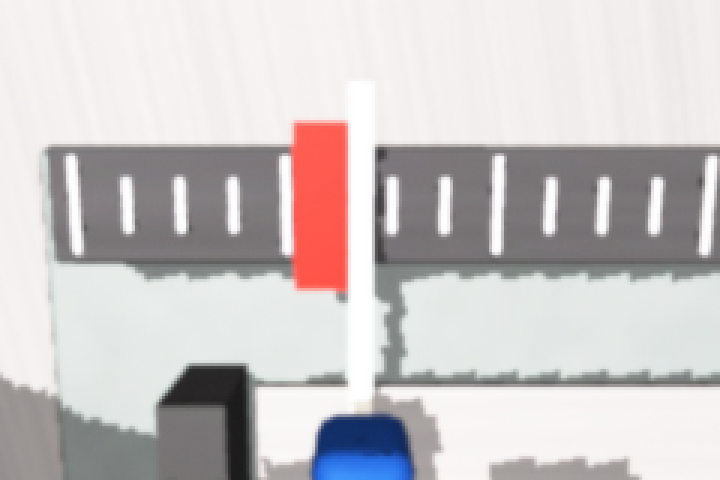

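The pointer (column 320) is about 5.3 mm short of the clip's middle (about column 310). The arm lags a little under the spring load.

Request:
jog_arm:
  deltas: "0 -0.3 0 0;0 -0.5 0 0;0 -0.5 0 0;0 -0.5 0 0;0 -0.5 0 0;0 -0.5 0 0;0 -0.5 0 0;0 -0.5 0 0;0 -0.5 0 0;0 -0.5 0 0"

```text
t: 14.65
position: [0.576, -0.223, 0.1206]
eef_rot: [0.771, 0.637, 0.002, 0.003]
wrist_force: [5.9, -1.7, -5.5]
gripper_width: 0.0133
finger_force: 40.0
```

```bash
cat > g.py <<'E'
from h import *
s=r.state(); print(s["t"],s["position"],s["gripper_width"],s["finger_force"],s["wrist_force"])
p=r.read_camera("wrist"); im=p["image"]; cv2.imwrite("pics/w6.png",cv2.resize(im[90:250,200:440],None,fx=3,fy=3,interpolation=cv2.INTER_NEAREST))
h,S,b=[x.astype(int) for x in cv2.split(cv2.cvtColor(im,cv2.COLOR_BGR2HSV))]
for v in range(135,190,6):
    red=np.nonzero(((h[v]<8)|(h[v]>172))&(S[v]>100)&(b[v]>60))[0]; wh=[u for u in range(300,345) if b[v,u]>200 and S[v,u]<50]
    print(v,red.min() if len(red) else 0,red.max() if len(red) else 0,wh, [round(float(p["depth"][v,u]),4) for u in (310,321,330)])
print(RM(p)[2])
E
python3 g.py
```

```text
14.65 [ 0.57597416 -0.22303371  0.1205578 ] 0.013268354387199798 39.99965786933899 [ 5.90196807 -1.71547666 -5.53211179]
135 307 331 [300, 301, 302, 303, 304, 305, 316, 317, 318, 319, 320, 321, 322, 323, 324, 332, 333, 334, 335, 336, 337, 338, 339, 340, 341, 342, 343, 344] [0.1903, 0.1807, 0.1904]
141 306 332 [316, 317, 318, 319, 320, 321, 322, 323, 324] [0.1903, 0.183, 0.1917]
147 306 332 [302, 303, 304, 305, 316, 317, 318, 319, 320, 321, 322, 323] [0.192, 0.1827, 0.1917]
153 306 332 [302, 303, 304, 305, 316, 317, 318, 319, 320, 321, 322, 323, 337, 338, 339, 340] [0.1921, 0.183, 0.1934]
159 306 332 [302, 303, 304, 305, 316, 317, 318, 319, 320, 321, 322, 323, 337, 338, 339, 340] [0.1936, 0.1842, 0.1939]
165 306 332 [302, 303, 304, 305, 316, 317, 318, 319, 320, 321, 322, 323, 337, 338, 339, 340] [0.1944, 0.1856, 0.194]
171 306 332 [302, 303, 304, 305, 316, 317, 318, 319, 320, 321, 322, 323] [0.1951, 0.1846, 0.1959]
177 306 332 [316, 317, 318, 319, 320, 321, 322, 323] [0.1971, 0.1866, 0.197]
183 307 331 [300, 301, 302, 303, 304, 305, 316, 317, 318, 319, 320, 321, 322, 323, 340, 341, 342] [0.1983, 0.1863, 0.1977]
189 0 0 [300, 301, 302, 303, 304, 305, 306, 307, 308, 309, 310, 311, 312, 313, 314, 315, 316, 317, 318, 319, 320, 321, 322, 323, 324, 338, 339, 340, 341, 342, 343, 344] [0.2515, 0.1889, 0.2525]
[ 0.00856702  0.26151866 -0.9651604 ]
```

Request:
jog_arm:
  deltas: "0 -0.03 0 0;0 -0.03 0 0;0 -0.03 0 0;0 -0.03 0 0;0 -0.03 0 0;0 -0.03 0 0;0 -0.03 0 0;0 -0.03 0 0"

```text
t: 15.5
position: [0.576, -0.223, 0.1206]
eef_rot: [0.771, 0.637, 0.002, 0.004]
wrist_force: [5.9, -2.2, -6.4]
gripper_width: 0.0135
finger_force: 40.0
```

```bash
python3 g.py; python3 - <<'E'
from h import *
p=r.read_camera("top"); meas(p)
E
```

```text
15.5 [ 0.57596641 -0.22304229  0.1205693 ] 0.013483603599258197 39.99981164932251 [ 5.9138561  -2.15877378 -6.38315821]
135 306 331 [300, 301, 302, 303, 304, 305, 316, 317, 318, 319, 320, 321, 322, 323, 324, 332, 333, 334, 335, 336, 337, 338, 339, 340, 341, 342, 343, 344] [0.1908, 0.1808, 0.1909]
141 306 332 [316, 317, 318, 319, 320, 321, 322, 323] [0.1916, 0.1822, 0.1912]
147 306 332 [301, 302, 303, 304, 305, 316, 317, 318, 319, 320, 321, 322, 323] [0.1915, 0.183, 0.193]
153 306 332 [302, 303, 304, 305, 316, 317, 318, 319, 320, 321, 322, 323, 337, 338, 339, 340] [0.1925, 0.1835, 0.1937]
159 306 332 [302, 303, 304, 305, 316, 317, 318, 319, 320, 321, 322, 323, 337, 338, 339, 340] [0.1924, 0.1828, 0.1944]
165 306 332 [302, 303, 304, 305, 316, 317, 318, 319, 320, 321, 322, 323, 337, 338, 339, 340] [0.1945, 0.1848, 0.1946]
171 306 332 [302, 303, 304, 305, 316, 317, 318, 319, 320, 321, 322, 323] [0.195, 0.1863, 0.1949]
177 306 332 [316, 317, 318, 319, 320, 321, 322, 323] [0.1959, 0.1857, 0.1955]
183 307 331 [300, 301, 302, 303, 304, 305, 316, 317, 318, 319, 320, 321, 322, 323, 340, 341, 3
[... 451 characters left out ...]
0.098]
dial 1768 mean [0.6151 0.2271] rect [616.  226.7] [118.5 118.6] ang 148.1 z [0.089 0.094 0.098]
foot 313 mean [0.5934 0.1933] rect [597.5 211.5] [ 84.8 134. ] ang 146.3 z [0.004 0.01  0.016]
grip top 20 mean [ 0.5782 -0.1937] rect [ 577.9 -193.3] [ 7.9 17. ] ang 139.6 z [0.127 0.13  0.196]
clip 508 mean [ 0.5451 -0.1871] rect [ 550.  -183.4] [87.7 46.5] ang 14.0 z [0.474 0.51  0.532]
housing 988 mean [ 0.7059 -0.2465] rect [ 697.7 -247.4] [128.5  68.2] ang 82.1 z [0.113 0.118 0.122]
bar 247 mean [ 0.6372 -0.1745] rect [ 624.2 -194.5] [ 72.4 196.9] ang 166.7 z [0.043 0.057 0.063]
slide/pointer 334 mean [ 0.6206 -0.1983] rect [ 611.4 -185.4] [ 65.5 166.4] ang 156.0 z [0.06  0.064 0.077]
```

View pics/w6.png

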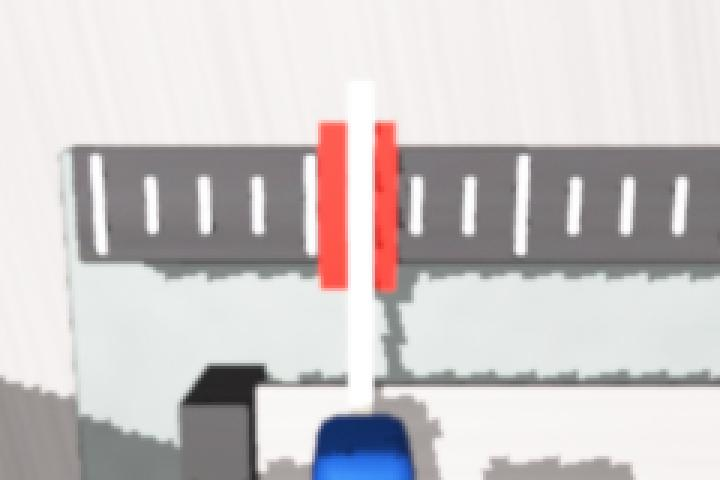

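The pointer covers the clip with a nearly even red margin on each side, perhaps 0.4 mm short of centre. One more small nudge, since stiction took up the last one.

Request:
jog_arm:
  deltas: "0 -0.06 0 0;0 -0.06 0 0;0 -0.06 0 0;0 -0.06 0 0;0 -0.06 0 0;0 -0.06 0 0;0 -0.06 0 0;0 -0.06 0 0"

```text
t: 16.4
position: [0.5755, -0.223, 0.1206]
eef_rot: [0.771, 0.637, 0.002, 0.004]
wrist_force: [8.2, -2.9, -5.8]
gripper_width: 0.0136
finger_force: 40.0
```

```bash
python3 g.py | sed -n '1p;4,7p'
```

```text
16.4 [ 0.57550955 -0.2229623   0.12056487] 0.013590670281868418 39.99980449676514 [ 8.2251759  -2.94493525 -5.83727182]
147 307 333 [302, 303, 304, 305, 316, 317, 318, 319, 320, 321, 322, 323] [0.1926, 0.1825, 0.1919]
153 307 333 [302, 303, 304, 305, 316, 317, 318, 319, 320, 321, 322, 323, 338, 339, 340, 341] [0.1929, 0.1836, 0.1933]
159 307 333 [303, 304, 305, 316, 317, 318, 319, 320, 321, 322, 323, 338, 339, 340, 341] [0.194, 0.1835, 0.1925]
165 307 333 [302, 303, 304, 305, 306, 316, 317, 318, 319, 320, 321, 322, 323, 338, 339, 340] [0.1948, 0.1844, 0.1954]
```

Clip centre is at column 320.0 and the pointer at 319.5–320, so it is centred. The arm is holding still.

```bash
python3 -c "
from cell import r
print(r.finish_job())"
```

```text
the job is handed in; nothing more can be done
None
```

I turned the yellow valve handle onto the red line and let go of it. I then pulled the gate until its pointer stood over the middle of the red mark, and handed the job in at about 16 s with the grip still held.

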